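# Refill the hand shaker with a scoopful of beads

### The arm

A 6-joint arm with a two-finger parallel gripper is mounted at the origin on the work surface; the furniture and walls round the work are solid. World frame = base frame: x ahead of the robot, y to its left, z up, the work surface at z = 0. Lengths are in m, angles in rad, forces in N, time in s.
With the tool pointing down it reaches from about 0.275 to 0.85 m from the base axis. Payload 5.2 kg.
Tool frame: the origin (TCP) lies midway between the tips of the shut fingers; the grasp point (between the pads) lies 19 mm behind it; z points along the fingers, y is the line along which they close (so a half turn about z gives the same grasp; the last joint's range is limited). The gripper opens to 85 mm and grips with 20 to 120 N. Pads are 22 mm wide; open, the fingers measure 114 mm over their backs; the gripper's body (76 mm by 85 mm) begins 54 mm behind the grasp point. The pads swing forward as they close: fully open they stand 13 mm farther back than shut.
Start: joints at [-1.361, 0.259, 1.535, -0, 1.348, -0.203], TCP at [0.221, -0.504, 0.231] pointing down, gripper open.
Joint ranges: [-3.14, 3.14], [-0.91, 2.08], [0.19, 2.58], [-1.22, 4.36], [0.22, 2.71], [-3.12, 3.12]. Speed limits (rad/s): [2.57, 2.57, 3.14, 3.14, 3.14, 3.14].

### API

Orientations are given as a unit quaternion [x, y, z, w].
In Python, from cell import move_pose, move_l, movej, move_gripper, sleep, ik, observe, grab_frame, calibration, IKError, hand_in, look_for gives the robot as it stands. The module is installed in compiled form; this text tells all that it offers. Calls block until the motion is done:
- move_pose(position, orientation): joint-space move of the TCP to a pose.
- move_l(position, vel=0.15, ori=None, contact_N=None): straight line of the TCP; ori=None keeps the orientation; vel is the mean speed in m/s. With contact_N (N) it stops when the force on the tool has changed by that much, and returns True; else False.
- movej(angles): joint-space move.
- move_gripper(opening, force=None): finger opening in m; force is the grip in N (None keeps the last); returns when the fingers have stopped.
- sleep(seconds).
- ik(position, orientation): joint angles nearest the present ones, or None.
- observe(): the state.
- grab_frame(name): name is "scene" or "top" or "wrist"; returns (picture, depth): 480x640x3 uint8, red, green, blue; 480x640 float32, m along the optical axis (not along the pixel's ray), 0 where there is no reading.
- calibration(name): a dict with "intrinsics" (3x3 intrinsics, pixels), "R" (3x3) and "t" (3): a world point X has camera coordinates R X + t. Camera axes: x right, y down, z forward; pixel columns grow to the right and rows downward; lengths in m; the calibration is good to about 2 mm. A picture is of the moment at which its call begins: read the wrist's pose just before it. calibration takes no time and is no camera call; for the wrist camera it gives the pose at the moment of the call.
A pose or a line that the arm cannot do raises IKError and nothing moves.
- hand_in(): hands the job in; it is judged then, once.
Trained networks look in the newest picture that a camera, given by its name, has taken for a name from the list of things; names that differ only in an ending like _2 or _b are one class to them, and where a whole thing is asked for, a point or a joint stands for the part that bears it (a point fixed in the world has none). Each returns a list of dicts, best first, with "conf" (0 to 1); they miss things now and then, are a little off and sometimes report something else, mostly with a low value. They report only what shows in the picture. A call takes as long as a camera call.
- look_for(camera, name): "bbox" ([centre column, centre row, width, height] in pixels, round what is visible of it).
The state is a dict: "clock": time; "joints": joint angles; "dq": joint speeds; "tau": joint torques, N m; "position": TCP position; "eef_rot": TCP orientation; "contact_force": force on the tool from outside, world axes, zero at the start; "wrist_torque": the same for the moment, N m; "gripper_width": finger opening in m; "gripper_force": force on a finger pad.
Only numpy, scipy, OpenCV 4.12 (cv2) and the standard library are available. Lean on these libraries where they do the work, as an engineer would, in place of code of your own. Each camera call takes 0.05 s, during which the arm holds its last target. There are 200 camera calls.

### The job

The hand shaker sounds thin, so put more beads in it: lift its cap off by the knob and stand the cap knob up on the bare desk, then take the small scoop and scoop up at least three of the wooden beads from the tray in one go. Tip them into the shaker without spilling any on the desk (a bead you do not use stays in the tray), and set the scoop back down on the desk. Leave the shaker open and standing where it is, and do not disturb the other things lying around.

Things in the scene. Friction and masses are not known exactly. Their poses are not given: they have to be found in the camera images.
- shaker: hand shaker: upright pale wooden tube with a black ribbed grip band and aluminium trim, 76 mm outside diameter, 95 mm tall, bore 68 mm, floor 6 mm thick; loose, 0.3 kg, stands on its closed end. Origin at the centre of its underside, z up
- shaker_mouth (a point): centre of the shaker's open mouth, in the plane of the rim, 95 mm above its underside
- shaker_cap: loose cap on the shaker: pale wooden disc 76 mm across and 8 mm thick, below it a black spigot 62 mm across and 10 mm deep that sits loosely in the bore, above it a dark turned knob 28 mm across and 24 mm tall. Total height 42 mm. Origin at the centre of the spigot's underside (85 mm above the shaker's underside when it is on), z up through the knob
- cap_knob (a point): point to grip in the cap's knob, on its axis, 34 mm above the cap's origin (16 mm above the disc, 8 mm below the knob's top)
- scoop: scoop, 0.12 kg. Origin under the middle of its steel pan, x forward to the pouring edge, z up. Pan 70 mm long (x -35 to +35), 52 mm wide, open in front and on top; floor 2 mm thick, bevelled lip; sides 2 mm thick, 30 mm high behind, 11 mm in front. Wooden handle: level bar 14 mm wide, 18 mm tall, its middle 52 mm above the underside, x -56 to -132. Stands by itself on its pan
- scoop_grip (a point): point to grip in the middle of the scoop's handle: x = -85 mm, 52 mm above the pan's underside; handle runs along the scoop's x
- scoop_nose (a point): middle of the scoop's front (pouring) edge, at its underside: x = +35 mm
- tray: open bead tray of dark wood with brass corner straps, fixed to the desk. Inside 165 mm long (its x) and 58 mm wide (its y), upright walls 5 mm thick, rim 25 mm above the desk, flat felt floor 5 mm above the desk. Origin at the centre of its underside. The beads lie in its +x half, the end away from the robot
- tray_floor (a point): middle of the tray's inner floor, 5 mm above the desk
- bead_1: round lacquered wooden bead, pale, smooth, 20 mm across, with a dark bore; origin at its centre
- bead_2: round lacquered wooden bead, pale, smooth, 20 mm across, with a dark bore; origin at its centre
- bead_3: round lacquered wooden bead, pale, smooth, 20 mm across, with a dark bore; origin at its centre
- bead_4: round lacquered wooden bead, pale, smooth, 20 mm across, with a dark bore; origin at its centre
- tuner: small black clip-on tuner, 56 x 48 x 14 mm, lying loose on the desk; origin under its middle. Not part of the job
- capo: black capo, 52 x 78 x 14 mm, lying loose on the desk; origin under its middle. Not part of the job
- pick_tin: flat blue plectrum tin, 63 x 94 x 21 mm, lying loose on the desk; origin under its middle. Not part of the job

How it is judged:
On the way, in this order (a step that is already met when the one before it is completed fails the run):
1. the cap is off the shaker and stands knob up on the desk (height (world z) of shaker_cap below 0.012 m and angle between shaker_cap's own z axis and vertical below 0.15 rad and linear speed of shaker_cap below 0.02 m/s and horizontal distance between shaker_cap and shaker above 0.07 m), for 0.2 s.
2. the scoop, lifted clear of the tray, carries at least three beads at once (height (world z) of scoop above 0.045 m and ((x of bead_1 in the frame of scoop between -0.036 and 0.036 m and y of bead_1 in the frame of scoop between -0.026 and 0.026 m and z of bead_1 in the frame of scoop between 0 and 0.04 m and x of bead_2 in the frame of scoop between -0.036 and 0.036 m and y of bead_2 in the frame of scoop between -0.026 and 0.026 m and z of bead_2 in the frame of scoop between 0 and 0.04 m and x of bead_3 in the frame of scoop between -0.036 and 0.036 m and y of bead_3 in the frame of scoop between -0.026 and 0.026 m and z of bead_3 in the frame of scoop between 0 and 0.04 m) or (x of bead_1 in the frame of scoop between -0.036 and 0.036 m and y of bead_1 in the frame of scoop between -0.026 and 0.026 m and z of bead_1 in the frame of scoop between 0 and 0.04 m and x of bead_2 in the frame of scoop between -0.036 and 0.036 m and y of bead_2 in the frame of scoop between -0.026 and 0.026 m and z of bead_2 in the frame of scoop between 0 and 0.04 m and x of bead_4 in the frame of scoop between -0.036 and 0.036 m and y of bead_4 in the frame of scoop between -0.026 and 0.026 m and z of bead_4 in the frame of scoop between 0 and 0.04 m) or (x of bead_1 in the frame of scoop between -0.036 and 0.036 m and y of bead_1 in the frame of scoop between -0.026 and 0.026 m and z of bead_1 in the frame of scoop between 0 and 0.04 m and x of bead_3 in the frame of scoop between -0.036 and 0.036 m and y of bead_3 in the frame of scoop between -0.026 and 0.026 m and z of bead_3 in the frame of scoop between 0 and 0.04 m and x of bead_4 in the frame of scoop between -0.036 and 0.036 m and y of bead_4 in the frame of scoop between -0.026 and 0.026 m and z of bead_4 in the frame of scoop between 0 and 0.04 m) or (x of bead_2 in the frame of scoop between -0.036 and 0.036 m and y of bead_2 in the frame of scoop between -0.026 and 0.026 m and z of bead_2 in the frame of scoop between 0 and 0.04 m and x of bead_3 in the frame of scoop between -0.036 and 0.036 m and y of bead_3 in the frame of scoop between -0.026 and 0.026 m and z of bead_3 in the frame of scoop between 0 and 0.04 m and x of bead_4 in the frame of scoop between -0.036 and 0.036 m and y of bead_4 in the frame of scoop between -0.026 and 0.026 m and z of bead_4 in the frame of scoop between 0 and 0.04 m))), for 0.2 s.
At the end, for the whole second after the job is handed in: At least three beads are in the shaker, the others in the tray; none elsewhere. Shaker upright (0.1 rad), within 40 mm of its place; cap knob up on the desk (0.15 rad), 70 mm or more from the shaker, centre to centre; scoop at rest on the desk, its pan outside the tray (all of step 1 and ((horizontal distance between each of bead_1, bead_2, bead_3 and shaker below 0.033 m and z of bead_1 in the frame of shaker between 0 and 0.09 m and z of bead_2 in the frame of shaker between 0 and 0.09 m and z of bead_3 in the frame of shaker between 0 and 0.09 m) or (horizontal distance between each of bead_1, bead_2, bead_4 and shaker below 0.033 m and z of bead_1 in the frame of shaker between 0 and 0.09 m and z of bead_2 in the frame of shaker between 0 and 0.09 m and z of bead_4 in the frame of shaker between 0 and 0.09 m) or (horizontal distance between each of bead_1, bead_3, bead_4 and shaker below 0.033 m and z of bead_1 in the frame of shaker between 0 and 0.09 m and z of bead_3 in the frame of shaker between 0 and 0.09 m and z of bead_4 in the frame of shaker between 0 and 0.09 m) or (horizontal distance between each of bead_2, bead_3, bead_4 and shaker below 0.033 m and z of bead_2 in the frame of shaker between 0 and 0.09 m and z of bead_3 in the frame of shaker between 0 and 0.09 m and z of bead_4 in the frame of shaker between 0 and 0.09 m)) and ((horizontal distance between bead_1 and shaker below 0.033 m and z of bead_1 in the frame of shaker between 0 and 0.09 m) or (x of bead_1 in the frame of tray between -0.083 and 0.083 m and y of bead_1 in the frame of tray between -0.03 and 0.03 m and z of bead_1 in the frame of tray between 0 and 0.035 m)) and ((horizontal distance between bead_2 and shaker below 0.033 m and z of bead_2 in the frame of shaker between 0 and 0.09 m) or (x of bead_2 in the frame of tray between -0.083 and 0.083 m and y of bead_2 in the frame of tray between -0.03 and 0.03 m and z of bead_2 in the frame of tray between 0 and 0.035 m)) and ((horizontal distance between bead_3 and shaker below 0.033 m and z of bead_3 in the frame of shaker between 0 and 0.09 m) or (x of bead_3 in the frame of tray between -0.083 and 0.083 m and y of bead_3 in the frame of tray between -0.03 and 0.03 m and z of bead_3 in the frame of tray between 0 and 0.035 m)) and ((horizontal distance between bead_4 and shaker below 0.033 m and z of bead_4 in the frame of shaker between 0 and 0.09 m) or (x of bead_4 in the frame of tray between -0.083 and 0.083 m and y of bead_4 in the frame of tray between -0.03 and 0.03 m and z of bead_4 in the frame of tray between 0 and 0.035 m)) and angle between shaker's own z axis and vertical below 0.1 rad and distance of shaker from where it was at the start of the episode below 0.04 m and height (world z) of scoop below 0.03 m and linear speed of scoop below 0.02 m/s and (x of scoop in the frame of tray above 0.105 m or x of scoop in the frame of tray below -0.105 m or y of scoop in the frame of tray above 0.05 m or y of scoop in the frame of tray below -0.05 m)); the robot touches nothing.
It fails at once if the shaker is tipped over (more than 0.4 rad) (angle between shaker's own z axis and vertical above 0.4 rad).
It fails at once if a bystander (tuner, capo, tin) is shifted by more than 30 mm (distance of any of tuner, capo, pick_tin from where it was at the start of the episode above 0.03 m).
It also fails if it takes over 72 s, if anything falls off the work surface, if the arm or the gripper's body presses on something with over 40 N, if the wrist force passes 120 N, or if a joint passes its speed limit or range.

## Working session

There is one attempt and no reset: what is moved stays moved. The work goes in short steps, each a Python script; the robot and the scene stay as the last script left them, time stands still between calls to the robot, and variables do not carry over. Pictures are saved under pics/ and viewed, at most 10 in all, crops included, and the job is handed in when it is done.

```bash
mkdir -p pics
cat > h.py <<'E'
from cell import *
import numpy as np, cv2
from scipy.spatial.transform import Rotation as Rn
def snap(n,f):
    c=calibration(n); p,d=grab_frame(n); cv2.imwrite(f'pics/{f}.png',cv2.cvtColor(p,cv2.COLOR_RGB2BGR)); np.savez(f'pics/{f}.npz',d=d,K=c['intrinsics'],R=c['R'],t=c['t'],p=p); return p,d,c
def cloud(d,c):
    K=np.array(c['intrinsics']);v,u=np.indices(d.shape)
    P=np.stack([(u-K[0,2])/K[0,0]*d,(v-K[1,2])/K[1,1]*d,d],-1)
    return (P-np.array(c['t']))@np.array(c['R'])
E
python3 - <<'E'
from h import *
print(observe())
for n in ['scene','top']:
    p,d,c=snap(n,n+'0'); W=cloud(d,c); print(n,c)
    for k in ['shaker','shaker_cap','cap_knob','scoop','scoop_grip','scoop_nose','tray','bead_1','tuner','capo','pick_tin']:
        for r in look_for(n,k)[:5 if k=='bead_1' else 1]:
            b=r['bbox']; print(k,round(r['conf'],2),np.round(b),np.round(W[min(479,int(b[1])),min(639,int(b[0]))],3))
E
```

```text
{'clock': 0.0, 'joints': array([-1.36078585e+00,  2.59340393e-01,  1.53611580e+00,  6.22688328e-06,
        1.34796970e+00, -2.02790214e-01]), 'dq': array([-0.00161237,  0.0007593 , -0.00230459,  0.00174888,  0.00167452,
        0.00209593]), 'tau': array([ 6.73291543e-04, -4.46028256e+01, -2.90573019e+01, -3.55404809e-04,
        1.16097496e-02,  2.61913200e-06]), 'position': array([ 0.22056213, -0.50325646,  0.23046295]), 'eef_rot': array([ 9.78774691e-01,  2.04937222e-01, -2.73305801e-07, -9.16627448e-04]), 'contact_force': array([-0.05083496, -0.02766128, -0.85940049]), 'wrist_torque': array([ 0.05142286, -0.03342017, -0.02247514]), 'gripper_force': 0.0, 'gripper_width': 0.08568278770833197}
scene {'intrinsics': array([[445.17036968,   0.        , 313.32174532],
       [  0.        , 445.17036968, 240.58463943],
       [  0.        ,   0.        ,   1.        ]]), 'R': array([[-0.11474696,  0.9933921 , -0.00229479],
       [ 0.57073341,  0.06403446, -0.81863482],
       [-0.81307842, -0.09524556, -0.57430982]]), 't': array([ 0.19586043, -0.19577756,  1.38476574])}
shaker 0.88 [23
[... 1182 characters left out ...]
 -0.287  0.103]
shaker_cap 0.88 [421. 227.  41.  42.] [ 0.534 -0.311  0.127]
cap_knob 0.87 [419. 228.  40.  45.] [ 0.531 -0.306  0.125]
scoop 0.58 [341. 234.  37.  76.] [ 0.533 -0.171 -0.001]
scoop_grip 0.88 [338. 230.  35.  80.] [ 0.539 -0.165 -0.   ]
scoop_nose 0.92 [336. 231.  34.  82.] [ 0.537 -0.163 -0.001]
tray 0.83 [244. 220.  53.  93.] [0.559 0.029 0.007]
bead_1 0.59 [260. 189.  14.  14.] [ 0.623 -0.005  0.023]
bead_1 0.53 [255. 201.  13.   7.] [0.596 0.003 0.021]
bead_1 0.48 [241. 199.  10.   8.] [0.602 0.031 0.027]
tuner 0.76 [323. 163.  27.  25.] [ 0.677 -0.136  0.012]
capo 0.77 [412. 318.  39.  31.] [ 0.358 -0.316  0.001]
pick_tin 0.93 [377. 169.  47.  32.] [ 0.665 -0.247  0.021]
```

Run:
```python
import numpy as np,cv2
p=cv2.imread('pics/top0.png')
cv2.imwrite('pics/top0c.png',cv2.resize(p[130:350,190:470],None,fx=2.7,fy=2.7,interpolation=cv2.INTER_CUBIC))
```

```text
(no output)
```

View pics/top0c.png

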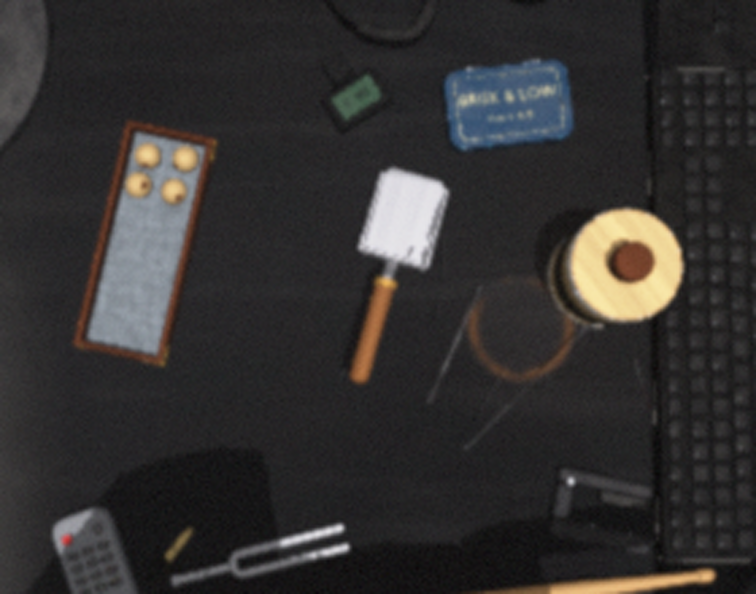

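Run:
```python
from h import *
z=np.load('pics/top0.npz'); W=cloud(z['d'],z)
x,y,h=W[...,0],W[...,1],W[...,2]
def rect(n,m):
    P=W[m][:,:2]; r=cv2.minAreaRect((P*1000).astype(np.float32)); print(n,len(P),np.round(r[0],1),np.round(r[1],1),round(r[2],1),'med h',np.median(h[m]).round(3))
    return P
B=lambda a,b,c,d:(x>a)&(x<b)&(y>c)&(y<d)
rect('knob',B(.45,.62,-.38,-.25)&(h>.118))
rect('disc',B(.45,.62,-.38,-.25)&(h>.095)&(h<.108))
rect('handle',B(.4,.65,-.24,-.10)&(h>.045))
rect('scoopall',B(.4,.64,-.22,-.10)&(h>.006))
rect('pan sides',B(.4,.65,-.24,-.10)&(h>.008)&(h<.04))
rect('tray',B(.4,.7,-.05,.1)&(h>.017))
m=B(.4,.7,-.05,.1)&(h>.017)&(h<.032);
for n,m in [('tuner',B(.62,.73,-.18,-.09)&(h>.006)),('capo',B(.28,.43,-.38,-.25)&(h>.006)),('tin',B(.6,.72,-.32,-.19)&(h>.008))]: rect(n,m)
print('desk',np.median(h[B(.3,.5,-.2,-.05)]))
```

```text
Traceback (most recent call last):
  File "h.py", line 7, in cloud
    K=np.array(c['intrinsics']);v,u=np.indices(d.shape)
               ~^^^^^^^^^^^^^^
KeyError: 'intrinsics is not a file in the archive'
```

The crop shows the tray on the left with four beads at its far end (crop 148,155 / 185,158 / 138,185 / 174,190). The scoop lies in the middle with its handle towards the robot, and the capped shaker stands on the right with its knob at crop 631,260. The tin and tuner lie beyond, the capo is near at 600,490, and the desk around 520,330 is free.

```bash
sed -i "s/K=c\['intrinsics'\]/intrinsics=c['intrinsics']/" h.py
cat > m.py <<'E'
from h import *
z=dict(np.load('pics/top0.npz')); z['intrinsics']=z.get('intrinsics',z.get('K')); W=cloud(z['d'],z)
x,y,h=W[...,0],W[...,1],W[...,2]
def rect(n,m):
    P=W[m][:,:2]; r=cv2.minAreaRect((P*1000).astype(np.float32)); print(n,len(P),np.round(r[0],1),np.round(r[1],1),round(r[2],1),'med h',np.median(h[m]).round(3),'max',h[m].max().round(3))
B=lambda a,b,c,d:(x>a)&(x<b)&(y>c)&(y<d)
rect('knob',B(.45,.62,-.38,-.25)&(h>.118))
rect('disc',B(.45,.62,-.38,-.25)&(h>.095)&(h<.108))
rect('handle',B(.4,.65,-.24,-.10)&(h>.045))
rect('scoopall',B(.4,.64,-.22,-.10)&(h>.006))
rect('pan sides',B(.4,.65,-.24,-.10)&(h>.008)&(h<.04))
rect('tray',B(.4,.7,-.05,.1)&(h>.017))
for n,m in [('tuner',B(.62,.73,-.18,-.09)&(h>.006)),('capo',B(.28,.43,-.38,-.25)&(h>.006)),('tin',B(.6,.72,-.32,-.19)&(h>.008))]: rect(n,m)
print('desk',np.median(h[B(.3,.5,-.2,-.05)]))
K=z['intrinsics']
for u,v in [(148,155),(185,158),(138,185),(174,190)]:
    u,v=u/2.7+190,v/2.7+130
    r=np.array([(u-K[0,2])/K[0,0],(v-K[1,2])/K[1,1],1])@z['R']; o=-z['t']@z['R']
    print('bead',np.round(o+r*(.017-o[2])/r[2],3))
# coarse height map (mm)
for X in np.arange(.72,.24,-.03): print(round(X,2),' '.join('%4d'%(1000*h[B(X-.015,X+.015,Y-.015,Y+.015)].max()) if B(X-.015,X+.015,Y-.015,Y+.015).any() else '   -' for Y in np.arange(.12,-.45,-.03)))
E
python3 m.py
```

```text
knob 194 [ 533.9 -318.1] [26.8 26.6] 75.2 med h 0.126 max 0.131
disc 1154 [ 534.3 -318. ] [75.1 75.7] 27.5 med h 0.102 max 0.107
handle 1481 [ 494.7 -145.8] [15.3 86.2] 74.5 med h 0.926 max 0.926
scoopall 1690 [ 552.3 -160.4] [ 57.  204.4] 69.8 med h 0.926 max 0.926
pan sides 324 [ 593.5 -180.2] [112.8 117.1] 0.0 med h 0.022 max 0.04
tray 930 [559.6  26.8] [ 69.2 175.6] 77.3 med h 0.023 max 0.029
tuner 629 [ 693.6 -137.3] [61.1 97.6] 67.9 med h 0.013 max 0.027
capo 1013 [ 342.6 -307.2] [ 98.7 130. ] 9.5 med h 0.011 max 0.017
tin 1326 [ 666.2 -249. ] [63.1 94.2] 6.6 med h 0.021 max 0.026
desk -0.0011678357243139331
bead [0.625 0.025 0.017]
bead [ 0.623 -0.003  0.017]
bead [0.602 0.032 0.017]
bead [0.598 0.005 0.017]
0.72   16    9    2    4    3    3    3    3   26   26   26    3    3    3    2    2    2 -126 -123 -123
0.69   17    2    2    2    3    4    4    2   17   15    4   24   25   25   22    2    2 -125 -123 -123
0.66   14    2    2   27   26    2    3    2   15   15    3   24   25   24   24    3    2 -127 -123 -122
0.63   10    3   27   27   28   27    2    2    2    2    2 
[... 602 characters left out ...]
2    2    2  926   61    3    3    5    3    3    1    1 -126 -124 -123
0.42    3    2    2    3    2    2    4    2    2    2    3    3    5    2    4    2    2 -125 -124 -124
0.39    2    2    3    2    2    3    4    3    3    3    2    3    2   10   14   13   12 -123 -123 -124
0.36    2   20   20    3    3    3    2    2    6    3    2    2    2   14   15   13   11 -127 -123 -125
0.33    3   22   21   20   14    9    9    9   10    4    2    3    2   13   14   14   14 -124 -124 -123
0.3    2   20   20   21   14    7    9    2    2   13   15   17   17   16   16   14   13   14 -126 -125
0.27    3    3   21   20  492  506  517  523   16   16   14   14    9    2    3    1    2 -150 -142 -133
```

```bash
sed -i 's/\&(h>.045)/\&(h>.045)\&(h<.1)/; s/\&(h>.006))$/\&(h>.006)\&(h<.1))/' m.py; python3 m.py | egrep 'handle|scoopall|tuner|capo'
cat >> h.py <<'E'
def rot(yaw,up=0):  # deg; tool x = heading, z down; up = nose-up pitch
    a=np.radians(yaw); M=np.array([[np.cos(a),np.sin(a),0],[np.sin(a),-np.cos(a),0],[0,0,-1.]]).T
    M=np.column_stack([[np.cos(a),np.sin(a),0],[np.sin(a),-np.cos(a),0],[0,0,-1.]])
    return Rn.from_euler('y',np.radians(up))*1 and Rn.from_matrix(M)*Rn.from_euler('y',np.radians(up))
def q(yaw,up=0): return rot(yaw,up).as_quat()
E
sed -i "s/return Rn.from_euler('y',np.radians(up))\*1 and /return /; /a=np.radians(yaw); M/s/; M=.*/ /" h.py
python3 - <<'E'
from h import *
print('up test', rot(0,20).apply([1,0,0]))
S=(.534,-.318)
for yaw in (-60,-31,0):
    print(yaw, ik([*S,.1035],q(yaw)))
Q=q(-31)
move_pose([*S,.19],Q); move_gripper(.06)
print(move_l([*S,.1035],vel=.1,contact_N=5), observe()['position'])
move_gripper(0.0,force=40); print(observe()['gripper_width'],observe()['gripper_force'])
p=observe()['position']; move_l([p[0],p[1],.19],vel=.08)
o=observe(); print(o['gripper_width'],o['contact_force'],o['clock'])
C=(.445,-.225)
move_l([*C,.15],vel=.2); move_l([*C,.035],vel=.15)
print(move_l([*C,.012],vel=.02,contact_N=3), observe()['position'])
E
```

```text
handle 302 [ 494.9 -145.9] [15.3 85.7] 74.5 med h 0.059 max 0.064
scoopall 511 [ 552.6 -160.5] [ 57.  203.8] 69.8 med h 0.056 max 0.064
tuner 629 [ 693.6 -137.3] [61.1 97.6] 67.9 med h 0.013 max 0.027
capo 1013 [ 342.6 -307.2] [ 98.7 130. ] 9.5 med h 0.011 max 0.017
up test [0.93969262 0.         0.34202014]
-60 [-7.16340594e-01  4.90205873e-01  1.51945997e+00 -4.44089210e-16
  1.13192681e+00  1.90165328e+00]
-31 [-7.16340594e-01  4.90205873e-01  1.51945997e+00 -4.44089210e-16
  1.13192681e+00  1.39550780e+00]
0 [-7.16340594e-01  4.90205873e-01  1.51945997e+00 -4.44089210e-16
  1.13192681e+00  8.54455733e-01]
False [ 0.53445861 -0.31837679  0.10421989]
0.026478018036383777 39.475452303886414
0.026521998016072183 [ 0.1456375   0.11552399 -0.33315081] 5.6417
True [ 0.44485413 -0.22500377  0.01926996]
```

Run:
```python
from h import *
move_gripper(.06); p=observe()['position']; move_l([p[0],p[1],.12],vel=.15)
move_pose([.50,-.15,.30],q(-15.5)); sleep(.3)
for n in ('wrist','top'):
    p,d,c=snap(n,n+'1'); W=cloud(d,c); x,y,h=W[...,0],W[...,1],W[...,2]
    B=(x>.42)&(x<.66)&(y>-.215)&(y<-.10)
    for nm,m in [('handle',B&(h>.045)&(h<.08)),('pan',B&(h>.007)&(h<.036)&(x>.535)),('cap',(x>.38)&(x<.5)&(y>-.28)&(y<-.19)&(h>.01)&(h<.06)),('tray',(x>.45)&(x<.67)&(y>-.04)&(y<.09)&(h>.017)&(h<.04))]:
        if m.sum()>20:
            r=cv2.minAreaRect((W[m][:,:2]*1000).astype(np.float32)); print(n,nm,m.sum(),np.round(r[0],1),np.round(r[1],1),round(r[2],1),h[m].max().round(3),np.median(h[m]).round(3))
print(observe()['clock'])
```

```text
wrist handle 1021 [ 495.3 -147.7] [15.6 84.1] 74.5 0.062 0.059
wrist pan 1232 [ 598.9 -165.2] [122.1  99.7] 0.1 0.036 0.02
wrist cap 3178 [ 445.8 -227. ] [75.9 73.8] 0.4 0.044 0.017
wrist tray 3581 [559.9  25. ] [ 69.  175.5] 77.3 0.027 0.023
top handle 72 [ 463.8 -136.7] [13.7 20.7] 76.1 0.063 0.059
top cap 254 [ 426.1 -206. ] [47.8 24.9] 61.0 0.022 0.017
top tray 61 [487.5  12.2] [11.8 40.8] 73.2 0.027 0.023
10.6333
```

View pics/wrist1.png

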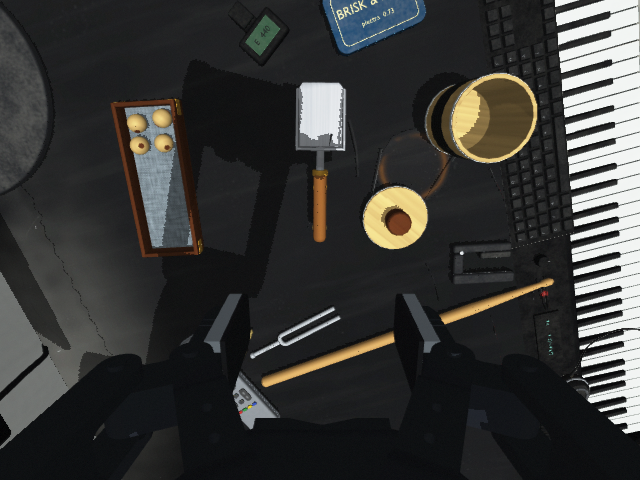

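The wrist view shows the cap standing knob up at (396,217) and the open, empty shaker at (490,118). The scoop pan is at (321,115) with its handle end at (320,241), and the beads are at (137,122), (162,118), (140,145) and (164,143). Next I turn these pixels into positions.

Run:
```python
from h import *
z=np.load('pics/wrist1.npz');K,R,t=z['intrinsics'],z['R'],z['t'];o=-t@R
def px(u,v,Z):
    r=np.array([(u-K[0,2])/K[0,0],(v-K[1,2])/K[1,1],1])@R; return (o+r*(Z-o[2])/r[2])
print('nose',px(322,83,.005),'L',px(299,83,.011),'R',px(345,83,.011),'hend',px(320,241,.055),'hfront',px(320,170,.055))
T=np.array([.5599,.0255]);a=np.radians(-12.7);u=np.array([np.cos(a),np.sin(a)]);v=np.array([-u[1],u[0]])
for b in [(137,122),(162,118),(140,145),(164,143)]:
    P=px(*b,.015)[:2]; print('bead',P.round(3),np.round([(P-T)@u,(P-T)@v],4))
W=cloud(z['d'],z);x,y,h=W[...,0],W[...,1],W[...,2]
m=(x>.48)&(x<.59)&(y>-.37)&(y<-.26)&(h>.09)&(h<.1); print('rim',m.sum(),cv2.minEnclosingCircle((W[m][:,:2]*1000).astype(np.float32)))
m=(x>.535)&(x<.64)&(y>-.215)&(y<-.12)&(h>.009)&(h<.036); P=W[m]; 
r=cv2.minAreaRect((P[:,:2]*1000).astype(np.float32));print('pan',r)
```

```text
nose [ 0.61165281 -0.18283561  0.005     ] L [ 0.61775254 -0.15892289  0.011     ] R [ 0.60448727 -0.20643755  0.011     ] hend [ 0.45390334 -0.13652686  0.055     ] hfront [ 0.52780756 -0.15726213  0.055     ]
bead [0.627 0.023] [0.0661 0.0123]
bead [ 0.624 -0.005] [ 0.0688 -0.0157]
bead [0.604 0.03 ] [0.0417 0.0139]
bead [0.598 0.003] [ 0.0425 -0.0132]
rim 1560 ((533.7930297851562, -319.5477600097656), 38.77342224121094)
pan ((592.1331176757812, -175.58663940429688), (53.83941650390625, 113.37309265136719), 73.60936737060547)
```

```bash
cat >> h.py <<'E'
T=np.array([.5598,.0260]); TY=-12.7
def tr(s,l=0):  # tool xy for pan centre at tray x=s, y=l
    a=np.radians(TY);u=np.array([np.cos(a),np.sin(a)]);v=np.array([-u[1],u[0]]); return T+(s-.085)*u+l*v
E
python3 - <<'E'
from h import *
G=(.499,-.1495); Q=q(-16)
move_gripper(.06); move_pose([*G,.10],Q)
print(move_l([*G,.033],vel=.1,contact_N=5)); move_gripper(0,force=90); o=observe(); print(o['gripper_width'],o['gripper_force'],o['position'])
move_l([*G,.09],vel=.1); o=observe(); print(o['gripper_width'],o['contact_force'])
g=tr(-.02); move_pose([*g,.10],q(TY)); move_l([*g,.070],vel=.1); sleep(.3)
p,d,c=snap('wrist','w2'); print(observe()['position'],g,observe()['clock'])
E
```

```text
False
0.012535345752891365 87.60762691497803 [ 0.49926053 -0.14964906  0.03349062]
0.012624542700119906 [-0.21552936 -0.43518883 -1.35629676]
[0.45770016 0.04904461 0.07043867] [0.45736887 0.04908385] 15.3167
```

View pics/w2.png

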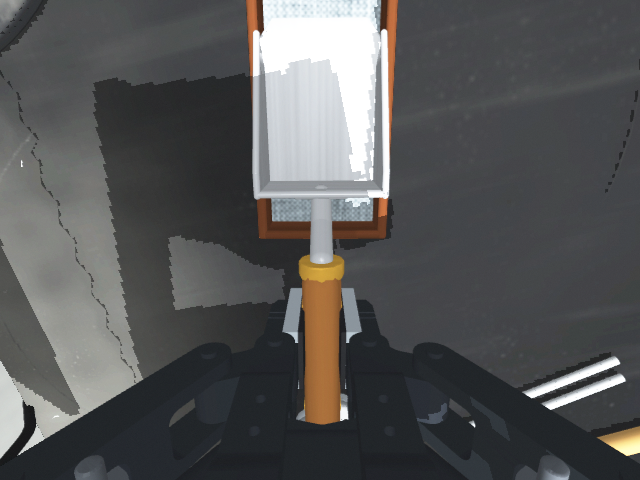

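The scoop is held level and lined up over the tray. The pan's middle is near column 320.5 and the tray's near 323, so it sits slightly left. I'll work that offset out in mm.

Run:
```python
from h import *
z=np.load('pics/w2.npz');K,R,t=z['intrinsics'],z['R'],z['t'];o=-t@R
a=np.radians(TY);u=np.array([np.cos(a),np.sin(a)]);v=np.array([-u[1],u[0]])
def px(c,r_,Z):
    r=np.array([(c-K[0,2])/K[0,0],(r_-K[1,2])/K[1,1],1])@R; P=(o+r*(Z-o[2])/r[2])[:2]-T; return np.round([P@u*1000,P@v*1000],1)
zp=.0704-.033
print('tray far',px(248,2,.025),px(397,2,.025),'near',px(260,237,.025),px(387,237,.025))
print('pan front',px(254,35,zp+.011),px(387,35,zp+.011),'rear',px(254,197,zp+.03),px(388,197,zp+.03))
print('handle end',px(322,422,zp+.061),'tool axis',K[0,2])
W=cloud(z['d'],z)[...,:];P=(W[...,:2]-T)@np.array([u,v]).T;h=W[...,2]
m=(abs(h-.024)<.004)&(abs(P[...,0])<.095)&(abs(P[...,1])<.045)
for lo,hi in((-.08,-.05),(-.0,.02),(.02,.05)):
    k=m&(P[...,0]>lo)&(P[...,0]<hi)
    if k.any(): print(lo,P[k][:,1].min(),P[k][:,1].max())
k=(h>zp+.006)&(h<zp+.034)&(P[...,0]>-.06)&(P[...,0]<.03);print('pan y',np.percentile(P[k][:,1],[.5,99.5]),'x',np.percentile(P[k][:,0],[.5,99.5]))
```

```text
tray far [22.7 31.7] [ 22.6 -34.1] near [-85.9  31.8] [-86.  -35.3]
pan front [ 4.8 26. ] [  4.8 -26.7] rear [-56.4  26. ] [-56.4 -27. ]
handle end [-136.8   -0.8] tool axis 321.596185448769
-0.08 -0.03479422788950444 0.03309798272066606
-0.0 -0.03480966422375143 0.03340002748913528
0.02 -0.03485263490469461 0.03313582622827149
pan y [-0.02691602  0.02658918] x [-0.05945367  0.00595252]
```

```bash
cat >> h.py <<'E'
L=-.0008
E
python3 - <<'E'
from h import *
g=tr(-.02,L); move_l([*g,.060],vel=.1); 
print(move_l([*g,.034],vel=.02,contact_N=3)); z=observe()['position'][2]; print(z, observe()['contact_force'])
z+=.0004; move_l([*g,z],vel=.02); print(observe()['contact_force'])
print(move_l([*tr(.053,L),z],vel=.04,contact_N=9)); o=observe(); print(o['position'],(o['position'][:2]-T),o['contact_force'],o['clock'])
print(np.linalg.norm(o['position'][:2]-tr(-.02,L))-.02)
snap('top','t3'); snap('wrist','w3')
p=cv2.imread('pics/w3.png'); q_=cv2.resize(cv2.imread('pics/t3.png')[150:270,200:300],(400,480)); cv2.imwrite('pics/c3.png',np.hstack([p[:,120:520],q_]))
E
```

```text
True
0.038497276573299946 [-0.51878399 -0.15109044  5.1330902 ]
[ 0.49463383 -0.18000468 -0.23871206]
True
[0.52448806 0.03312811 0.03868239] [-0.03531194  0.00712811] [-0.37237922  0.18925844  4.38231885] 18.3917
0.04898489097521762
```

View pics/c3.png

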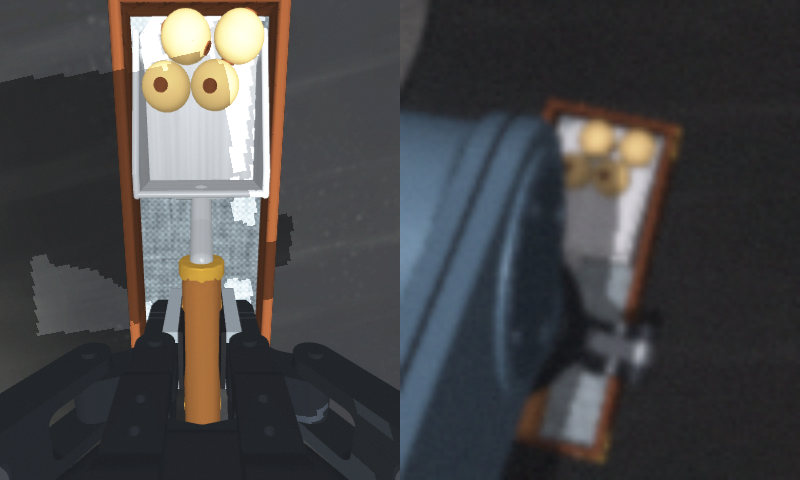

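All four beads lie inside the pan, and its lip is at the end wall. Now I tilt the nose up about the rear edge and lift.

```bash
cat >> h.py <<'E'
def tcp(ref,refx,yaw,up):  # tool TCP for scoop point (refx,0,0) at world ref
    R=rot(yaw,up).as_matrix(); return np.array(ref)+R@np.array([-.085-refx,0,-.0335])
def sl(ref,refx,yaw,up,vel): move_l(tcp(ref,refx,yaw,up),vel=vel,ori=q(yaw,up))
E
python3 - <<'E'
from h import *
a=np.radians(TY);u=np.array([np.cos(a),np.sin(a),0])
p=observe()['position']; rear=p+.05*u; rear[2]-=.0335
up=0
for up in (4,8,12,15):
    sl(rear-u*.001+[0,0,.0015],-.035,TY,up,.03)
print(observe()['contact_force'],observe()['gripper_width'])
sl(rear-u*.002+[0,0,.03],-.035,TY,19,.05)
sl(rear-u*.002+[0,0,.14],-.035,TY,22,.1); sleep(.4)
print(observe()['contact_force'],observe()['gripper_width'],observe()['clock'])
snap('wrist','w4')
# plan pour
S=np.array([.534,-.319,.095])
for yaw in (-60,-45,-31,-15,0):
    b=np.array([np.cos(np.radians(yaw)),np.sin(np.radians(yaw)),0])
    r=[]
    for up in (20,0,-20,-40,-50):
        n=S-.018*b+[0,0,.007+.07*max(0,np.sin(np.radians(up)))]
        j=ik(tcp(n,.035,yaw,up),q(yaw,up)); r.append(None if j is None else np.round(j,1).tolist())
    print(yaw,r)
E
```

```text
[-1.64444132  1.74195679  1.59873127] 0.012767999146553018
[ 0.33047721 -0.00385271 -2.16190017] 0.012740912433291101 21.8417
-60 [[-0.5, 0.2, 2.0, -0.3, 0.7, 2.3], [-0.6, 0.3, 1.8, -0.0, 1.1, 2.0], [-0.7, 0.4, 1.5, 0.1, 1.6, 1.9], [-0.8, 0.7, 1.1, 0.2, 2.0, 1.9], [-0.8, 0.8, 0.9, 0.2, 2.2, 1.9]]
-45 [[-0.7, 0.1, 2.1, -0.1, 0.6, 1.7], [-0.7, 0.2, 1.8, -0.0, 1.1, 1.7], [-0.7, 0.4, 1.5, 0.0, 1.6, 1.6], [-0.7, 0.7, 1.1, 0.0, 2.0, 1.6], [-0.7, 0.9, 0.9, 0.1, 2.3, 1.6]]
-31 [[-0.9, 0.1, 2.1, 0.2, 0.6, 1.1], [-0.8, 0.2, 1.8, -0.0, 1.1, 1.3], [-0.7, 0.4, 1.5, -0.1, 1.6, 1.4], [-0.7, 0.7, 1.1, -0.1, 2.0, 1.4], [-0.7, 0.9, 0.9, -0.1, 2.3, 1.4]]
-15 [[-1.0, 0.1, 2.1, 0.4, 0.7, 0.5], [-0.8, 0.2, 1.8, -0.0, 1.1, 1.0], [-0.7, 0.4, 1.5, -0.2, 1.6, 1.1], [-0.6, 0.7, 1.1, -0.3, 2.0, 1.2], [-0.6, 0.8, 0.9, -0.3, 2.2, 1.1]]
0 [[-1.1, 0.2, 2.0, 0.4, 0.8, 0.2], [-0.9, 0.3, 1.8, -0.0, 1.1, 0.7], [-0.7, 0.4, 1.5, -0.2, 1.5, 0.9], [-0.6, 0.7, 1.1, -0.4, 1.9, 1.0], [-0.5, 0.8, 1.0, -0.5, 2.1, 0.9]]
```

View pics/w4.png

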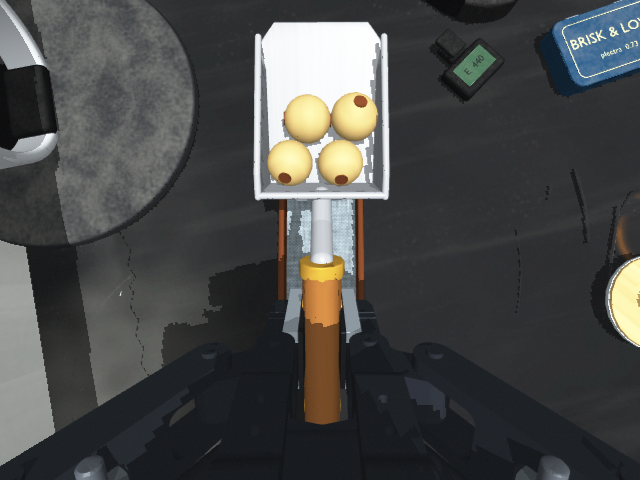

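All four beads have rolled to the back of the pan. I carry them over and pour.

Run:
```python
from h import *
S=np.array([.534,-.319,.095]); yaw=-31
b=np.array([np.cos(np.radians(yaw)),np.sin(np.radians(yaw)),0])
def n(up,e=0): return S-.018*b+[0,0,e+.007+.07*max(0,np.sin(np.radians(up)))]
sl(n(22,.06),.035,yaw,22,.12); print('over',observe()['clock'])
sl(n(20),.035,yaw,20,.08)
for up in (14,8,4,0,-4,-8,-12,-17,-23,-30,-38,-45): sl(n(up),.035,yaw,up,.08)
sleep(.6); print(observe()['contact_force'],observe()['clock'])
snap('scene','s5'); snap('wrist','w5')
p=cv2.resize(cv2.imread('pics/s5.png')[200:350,180:440],(780,450)); cv2.imwrite('pics/c5.png',p)
```

```text
over 24.5417
[ 0.88673016 -1.04164991 -1.5203915 ] 29.4833
```

View pics/w5.png

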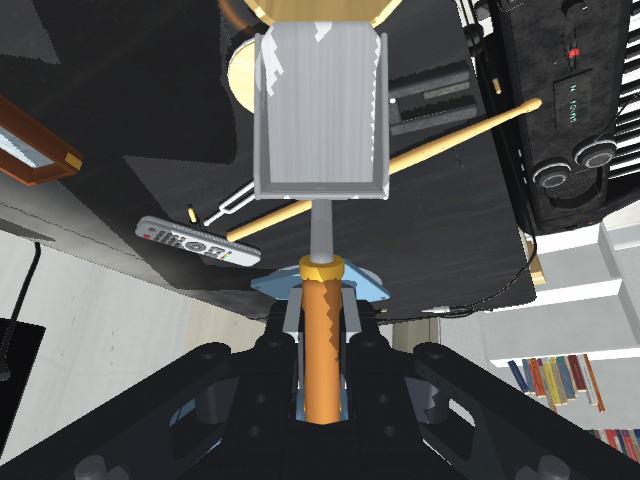

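The pan is empty. Now I lift away, level the scoop and set it back where it stood.

Run:
```python
from h import *
p=observe()['position']; move_l([p[0],p[1],p[2]+.08],vel=.15)
G=(.499,-.1495); Q=q(-16)
move_pose([*G,.15],Q); move_l([*G,.05],vel=.12)
print(move_l([*G,.029],vel=.02,contact_N=3),observe()['position'])
move_gripper(.05); sleep(.2); move_l([*G,.30],vel=.15); sleep(.3)
snap('wrist','w6'); o=observe(); print(o['clock'])
for r in look_for('wrist','bead_1')[:6]: print(r)
```

```text
True [ 0.49871179 -0.1493447   0.03433261]
36.0083
{'bbox': [478.4, 102.4, 18.1, 18.3], 'conf': 0.74}
{'bbox': [464.8, 96.4, 11.1, 14.2], 'conf': 0.57}
{'bbox': [465.8, 135.6, 17.2, 17.9], 'conf': 0.48}
```

View pics/w6.png

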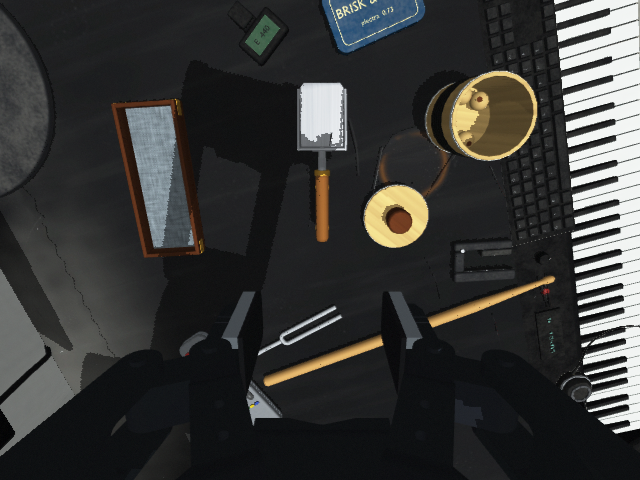

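The tray is empty, and the scoop and cap stand correctly. Beads show in the shaker at (478,102) and (465,136), so I look straight down it to count them.

Run:
```python
from h import *
move_pose([.45,-.28,.32],q(-25)); sleep(.3)
p,d,c=snap('wrist','w7'); W=cloud(d,c);x,y,h=W[...,0],W[...,1],W[...,2]
for r in look_for('wrist','bead_1')[:6]: b=r['bbox'];print(r,W[int(b[1]),int(b[0])].round(3))
m=(x>.48)&(x<.59)&(y>-.37)&(y<-.26)&(h>.09)&(h<.1); (cx,cy),r=cv2.minEnclosingCircle((W[m][:,:2]*1000).astype(np.float32)); print('rim',cx,cy,r)
u,v=np.argwhere(m).mean(0)[::-1].astype(int); v0=max(0,v-100);u0=max(0,u-130)
cv2.imwrite('pics/c7.png',cv2.resize(cv2.imread('pics/w7.png')[v0:v0+200,u0:u0+260],(780,600)))
```

```text
{'bbox': [317.1, 88.3, 17.1, 18.8], 'conf': 0.79} [ 0.554 -0.322  0.025]
{'bbox': [329.5, 127.4, 19.7, 15.0], 'conf': 0.73} [ 0.512 -0.317  0.025]
{'bbox': [313.6, 124.5, 19.4, 18.1], 'conf': 0.51} [ 0.522 -0.302  0.026]
{'bbox': [334.5, 91.3, 15.7, 17.5], 'conf': 0.5} [ 0.544 -0.338  0.025]
rim 534.007568359375 -319.90753173828125 38.59527587890625
```

View pics/c7.png

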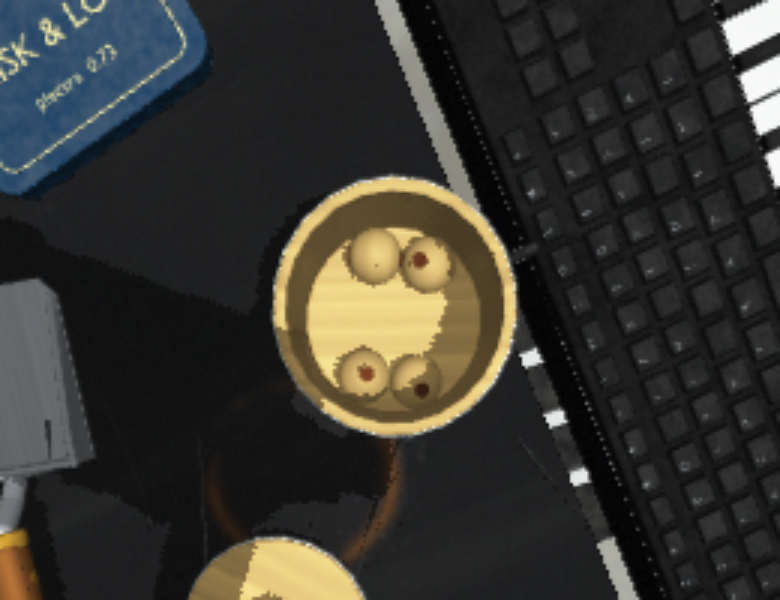

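All four beads lie in the shaker, at crop (375,255), (425,262), (362,373) and (415,382), and the shaker has not moved.

```bash
python3 -c "
from cell import *
print(hand_in())"
```

```text
the job is handed in; nothing more can be done
None
```

I handed the job in: all four beads are in the open shaker, none were spilled, the cap stands knob up on the desk, and the scoop is back where it was; the hand-in call did not return a verdict.

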